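# Seat the lens-marking mask on its pins and lock it

## Task

Pick up the lens-marking mask by its rib, set it on the layout stand and gently slide it about until both its small holes drop over the two locating pins and it lies flush on the rest buttons; then push the keeper fully home over its edge to lock it. Do not press the mask hard onto the stand, and leave the other things on the desk where they are.

Things in the scene. Friction and masses are not known exactly. Their poses are not given: they have to be found in the camera images.
- mask_grip (a point): The mask: loose aluminium plate, 100 (x) x 110 (y) x 6 mm, 0.2-0.35 kg, with an upright black rib on its middle, 12 (x) x 44 (y) mm, rising to 42 mm above the underside. Two lens windows, 31 mm in diameter, at x = -29 and +29 mm. The same turned half round: either way fits. This point is on the middle axis, 21 mm above the underside, so 21 mm above the bench at first; z is up.
- mask_hole (a point): Centre of one of the mask's two small round through holes, 9.5 mm in diameter, at plate mid-height (3 mm above the underside). They lie on the mask's y axis at y = +38 mm (this one) and -38 mm, beyond the ends of the rib. Axes as the mask's.
- stand: The layout stand, fixed: a flat block, x -75..+75, y -135..+70 mm, aluminium deck 28 mm above the bench, with four rest buttons 2 mm high at x +-34, y +-38 mm. Origin at bench level under the nominal middle of the two pins. With the mask seated (flat on the buttons, pins in its holes) mask_grip is 51 mm above the bench; resting on the pins' tops it is 58 mm. Two guide rails flank the keeper, at x +-20 mm, y -133..-78 mm, up to 46 mm above the bench.
- pins_nominal (a point): Nominal middle of the pins, level with the buttons. The two steel pins: 8 mm in diameter, rising 7 mm above it, flat-topped, edges barely broken; 76 mm apart along the stand's y. Their true middle is off this point by up to 12 mm either way along the stand's x and 1 mm along its y (the pin bar is clamped where last set), different each time, not in this reading: look or feel. They never turn or give way.
- keeper_knob (a point): Middle of the keeper's knob: an upright black cylinder, 16 mm in diameter, 30 mm high; this point is 58.5 mm above the bench. It stands on a steel bar 30 mm wide (x), 5 mm thick, top 43.5 mm above the bench, underside 2.5 mm above a seated mask, sliding along the stand's y. Axes as the stand's. Open, the knob is at x 0, y -110 mm of the stand, the bar's leading end at y -70 mm.
- keeper (a joint): Travel of the keeper, m: 0 open, 0.025 fully home against its stop, moving to the stand's +y, over the edge of the seated mask. It takes about 2 N to push and stays where it is left. It cannot pass over a mask that is not down.
- spray: Bystander: a clear spray bottle, 38 mm in diameter, 130 mm high; origin under its centre.
- remote: Bystander: a black remote control lying flat, 150 x 42 x 18 mm; origin under its centre.
- blanks: Bystander: a stack of two clear round lens blanks, 66 mm in diameter, 16 mm high; origin under the centre.
- driver: Bystander: a grey-handled screwdriver, 120 mm long, lying on the desk; origin under its middle.
- case: Bystander: a closed spectacle case, 62 x 160 x 40 mm; origin under its centre.
Not all that is in view belongs to the job. Of the things shaped like the part that bears mask_grip, the aluminium one is meant.

How it is judged:
By the outcome, as a careful person would: the job done as asked, in the order asked, and still so for the second after the job is handed in, with the robot touching nothing.
It also fails if it takes over 72 s, if anything falls off the work surface, if the arm or the gripper's body presses on something with over 40 N, if the wrist force passes 120 N, or if a joint passes its speed limit or range.

## Robot

A 7-joint arm with a two-finger parallel gripper is mounted at the origin on the work surface. World frame = base frame: x ahead of the robot, y to its left, z up, the work surface at z = 0. Lengths are in mm, angles in degrees, forces in N, time in s.
With the tool pointing down it reaches from about 425 to 950 mm from the base axis. Payload 4.7 kg.
Tool frame: the origin (TCP) lies at the very end of the fingers, on their centre line; the grasp point (between the pads) lies 19 mm behind it (arm.pinch_z is the distance from the TCP to the grasp point, in mm); z points along the fingers, x is the direction in which the jaws open and shut, and the axes are right-handed (so a half turn about z gives the same grasp; the last joint's range is limited). The gripper opens to 85 mm and grips with 20 to 120 N. Pads are 22 mm wide; open, the fingers measure 114 mm over their backs; the gripper's body (76 mm by 85 mm) begins 54 mm behind the grasp point. The pads swing forward as they close: fully open they stand 13 mm farther back than shut.
Start: joints at [73.631, 26.849, -2.785, 87.806, 1.381, 65.374, -4.715], TCP at [171.487, -652.871, 231.335] pointing down, gripper open.
Joint ranges: [-148.3, 148.3], [-19.14, 114.17], [-79.39, 73.82], [5.75, 140.21], [-59.74, 239.74], [12.07, 113.84], [-152.46, 152.46]. Speed limits (degrees/s): [147.25, 147.25, 180, 180, 180, 180, 180].

## Interface

Orientations are given as a 3x3 rotation matrix whose columns are the frame's x, y, z axes.
In Python, from rig import arm gives the robot as it stands.
- The arm moves only by the tool send_rows, never from a script. Its argument "series" is text: rows parted by semicolons, each of 7 numbers parted by spaces: the turn, a rotation vector about the tool's x, y, z in rad, then the shift along the tool's x, y, z in m, then the opening, from 0 (shut) to 1 (fully open). A call has 1 to 12 rows; each row is the pose to reach, as a shift and turn from the pose commanded when the call began, along the tool's axes at that moment; what a row does not reach only later rows make up. A row lasts 1/10 s, in which the tool goes at most 50 mm and 8.59 degrees, less where a joint would pass 70% of its speed; a pose out of reach is approached as far as the arm can. A call with a gripper value outside its range is refused whole. The fingers move at their own pace and stop on an object; "grip_force" is the grip in N (left out, the last holds). Time passes only in rows, so rows that repeat a pose let the fingers close. It gives the time, the measured TCP pose, the force and the opening at its end, in the units of the state.
- arm.sense(): the state, without advancing time (a new reading comes with each control period).
- arm.snapshot(name): name is "side" or "top"; returns the picture (420x560x3 uint8, red, green, blue); there is no depth.
- arm.calibration(name): a dict with "intrinsics" (3x3 intrinsics, pixels), "rvec" (rotation vector, rad) and "tvec" (3), from world to camera coordinates, as OpenCV has them. Camera axes: x right, y down, z forward; pixel columns grow to the right and rows downward; lengths in mm; the calibration is good to about 2 mm. A picture is of the moment at which its call begins. calibration takes no time and is no camera call.
- arm.hand_in(): hands the job in, once; it reports no verdict.
Trained networks look in the newest picture that a camera, given by its name, has taken for a name from the list of things; names that differ only in an ending like _2 or _b are one class to them, and where a whole thing is asked for, a point or a joint stands for the part that bears it (a point fixed in the world has none). Each returns a list of dicts, best first, with "conf" (0 to 1); they miss things now and then, are a little off and sometimes report something else, mostly with a low value. They report only what shows in the picture. A call takes as long as a camera call. They do not tell look-alikes from the thing itself.
- arm.search_frame(camera, thing): "uv" ([column, row] in pixels, amid what is visible of it).
- arm.masks_of(camera, thing): "region" (420x560 bool, what is visible of it) and "uv" ([column, row] in pixels, amid what is visible of it).
- arm.landmark_of(camera, thing): "uv" ([column, row] in pixels: a listed point, or the origin of a listed thing).
The state is a dict: "t": time; "joint_positions": joint angles; "qvel": joint speeds; "joint_torque": joint torques, N m; "eef_pos": TCP position; "orientation": TCP orientation; "force": force on the tool from outside, world axes, zero at the start; "wrist_torque": the same for the moment, N m; "grip_width": finger opening in mm.
Only numpy, scipy, OpenCV 4.12 (cv2) and the standard library are available. Lean on these libraries where they do the work, as an engineer would, in place of code of your own. Each camera call takes 0.05 s, during which the arm holds its last target.

## Working session

There is one attempt and no reset: what is moved stays moved. The work goes in short steps, Python scripts to look and compute and a tool call to move; the robot and the scene stay as the last step left them, time stands still between calls to the robot, and variables do not carry over. Pictures are saved under pics/ and viewed, and the job is handed in when it is done.

Besides the shell and the picture viewer there is one more tool, called after "Request:" in YAML: its name, and indented under it one key for each argument. send_rows: Moves the arm, as the interface text tells. Its arguments: {"type":"object","properties":{"series":{"type":"string"},"grip_force":{"type":"number"}},"required":["series"]}

```bash
mkdir -p pics; ls; python3 - <<'E'
from rig import arm
import cv2,numpy as np
s=arm.sense()
for k,v in s.items(): print(k,np.round(v,3).tolist())
for n in("side","top"):
    im=arm.snapshot(n); cv2.imwrite(f"pics/{n}0.png",im[:,:,::-1])
    c=arm.calibration(n); print(n,{k:np.round(v,3).tolist() for k,v in c.items()})
E
```

```text
pics
t 0.0
joint_positions [73.629, 26.897, -2.784, 87.874, 1.382, 65.375, -4.715]
qvel [-0.001, -0.04, -0.059, -0.012, 0.01, 0.028, -0.022]
joint_torque [-0.001, -51.031, -0.047, -23.772, 0.011, 0.007, -0.0]
eef_pos [171.318, -652.297, 230.264]
orientation [[0.254, -0.967, -0.001], [-0.967, -0.254, 0.002], [-0.002, 0.0, -1.0]]
force [0.245, -0.883, 0.181]
wrist_torque [0.042, -0.04, -0.017]
grip_width 85.483
side {'intrinsics': [[447.163, 0.0, 278.746], [0.0, 447.163, 209.703], [0.0, 0.0, 1.0]], 'rvec': [2.399, -0.595, 0.233], 'tvec': [-402.948, 316.894, 950.319]}
top {'intrinsics': [[452.424, 0.0, 280.276], [0.0, 452.424, 212.611], [0.0, 0.0, 1.0]], 'rvec': [2.175, -2.183, 0.092], 'tvec': [131.382, 535.056, 1346.969]}
```

View pics/side0.png

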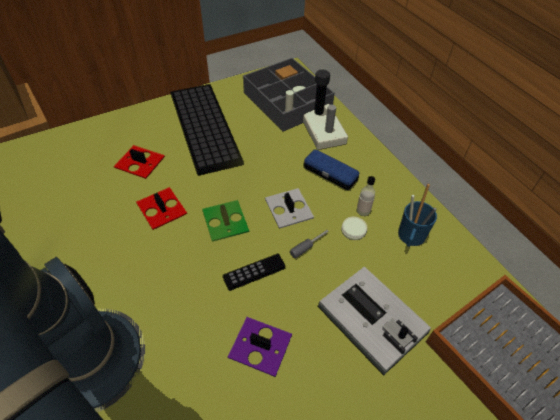

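View pics/top0.png

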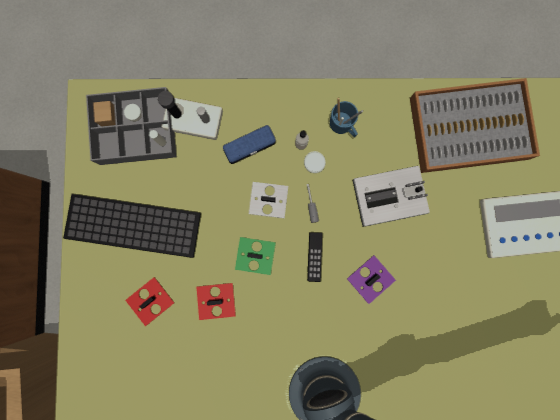

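```bash
cat > h.py <<'E'
from rig import arm
import cv2,numpy as np
def cal(n):
    c=arm.calibration(n); return np.array(c["intrinsics"],float),np.array(c["rvec"],float).reshape(3),np.array(c["tvec"],float).reshape(3)
def proj(n,p):
    K,r,t=cal(n); return cv2.projectPoints(np.array(p,float).reshape(-1,1,3),r,t,K,None)[0].reshape(-1,2)
def ray(n,uv):
    K,r,t=cal(n); R=cv2.Rodrigues(r)[0]; C=-R.T@t
    d=R.T@np.linalg.inv(K)@np.array([uv[0],uv[1],1.]); return C,d
def at_z(n,uv,z):
    C,d=ray(n,uv); return C+d*(z-C[2])/d[2]
def tri(u1,u2,n1="side",n2="top"):
    P=[]
    for n in(n1,n2):
        K,r,t=cal(n); P.append(K@np.c_[cv2.Rodrigues(r)[0],t])
    X=cv2.triangulatePoints(P[0],P[1],np.array(u1,float).reshape(2,1),np.array(u2,float).reshape(2,1))[:,0]
    return X[:3]/X[3]
def crop(n,im,c,half,scale,name):
    u,v=map(int,c); a=im[max(v-half,0):v+half,max(u-half,0):u+half,::-1]
    cv2.imwrite(f"pics/{name}.png",cv2.resize(a,None,fx=scale,fy=scale,interpolation=cv2.INTER_CUBIC))
E
python3 - <<'E'
from h import *
for n in("side","top"):
    print(n,"base",proj(n,[0,0,0]),"tcp",proj(n,arm.sense()["eef_pos"]), "C",ray(n,(0,0))[0])
Z=dict(mask_grip=21,mask_hole=3,stand=0,pins_nominal=30,keeper_knob=58.5,spray=0,remote=0,blanks=0,driver=0,case=0)
for th,z in Z.items():
    for n in("side","top"):
        for d in arm.landmark_of(n,th)[:6]:
            print(th,n,round(float(d["conf"]),2),np.round(d["uv"],1),np.round(at_z(n,d["uv"],z)[:2],1))
print(arm.sense()["t"])
for n,c in(("side",(289,206)),("top",(268,200))):
    pass
E
```

```text
side base [[ 89.14250254 358.81380749]] tcp [[336.0947873  747.02335625]] C [ 174.42542523 -496.18227719  943.01326432]
top base [[324.40489884 392.32685695]] tcp [[593.20475457 349.51827882]] C [ 421.23960721  130.81879825 1386.83677349]
mask_grip side 0.96 [163.8 203. ] [279.9 322.3]
mask_grip side 0.94 [221.1 215.5] [398.7 212.3]
mask_grip side 0.83 [260.2 341.2] [ 335.3 -142.6]
mask_grip side 0.77 [291. 201.] [586.2 171.4]
mask_grip side 0.76 [137.3 157.5] [268.6 523.6]
mask_grip side 0.47 [251.  269.5] [396.1  27.5]
mask_grip top 0.93 [217.  303.7] [264.1 318.9]
mask_grip top 0.77 [374.4 278.1] [ 337.9 -151.7]
mask_grip top 0.74 [149.5 302.2] [269.3 520. ]
mask_grip top 0.55 [272.8 199.9] [574.5 151.9]
mask_hole side 0.83 [283.5 197.7] [581.6 204.5]
mask_hole side 0.82 [220.3 208.4] [411.  249.8]
mask_hole side 0.79 [163.5 215.6] [266.8 296.6]
mask_hole side 0.7 [276.3 350.3] [ 360.  -170.2]
mask_hole side 0.68 [288.6 204.2] [582.8 177.4]
mask_hole side 0.58 [146.5 167.8] [281.4 489.6]
mask_hole top 0.96 [255.5 196.8] [586.3 205.4]
mask_hole top 0.86 [158.3 292.7] [295.5 499.1]

[... 231 characters left out ...]
]
pins_nominal side 0.94 [364.8 304.4] [ 581.  -178.8]
pins_nominal top 0.7 [381.6 195.6] [ 585.3 -176.8]
pins_nominal top 0.58 [269.7 200.1] [572.9 161.1]
keeper_knob side 0.9 [401.1 332.3] [ 598.6 -277.2]
keeper_knob top 0.48 [415.8 185.1] [ 612.8 -272.3]
spray side 0.85 [362.8 213.3] [747.4  58.6]
spray top 0.71 [297.4 144.5] [750.2  75.2]
remote side 0.92 [253.7 272. ] [403.8  30. ]
remote top 0.9 [315.2 258.4] [396.9  23.3]
blanks side 0.87 [351.1 229.2] [688.8  28.5]
blanks top 0.69 [312.2 161.6] [696.   29.6]
blanks top 0.55 [375.2 195.5] [ 589.3 -163.8]
driver side 0.7 [311.  244.9] [569.2  34.2]
case side 0.68 [327.8 172.8] [743.9 231.5]
case top 0.57 [244.4 148.2] [739.  240.3]
1.1
```

```bash
python3 - <<'E'
from h import *
a=cv2.imread("pics/side0.png")[:,:,::-1];b=cv2.imread("pics/top0.png")[:,:,::-1]
def c(im,u,v,h): return cv2.resize(im[v-h:v+h,u-h:u+h,::-1],(390,390),interpolation=cv2.INTER_CUBIC)
cv2.imwrite("pics/m.png",np.hstack([c(a,289,206,32),c(b,268,200,30)]))
cv2.imwrite("pics/s.png",np.hstack([c(a,376,318,60),c(b,392,196,42)]))
E
```

```text
(no output)
```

View pics/m.png

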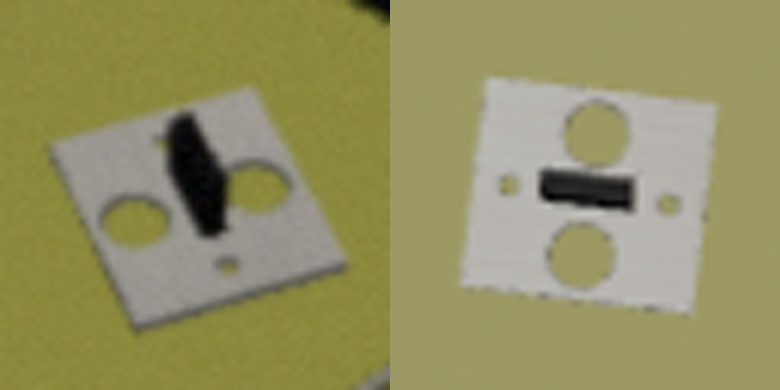

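View pics/s.png

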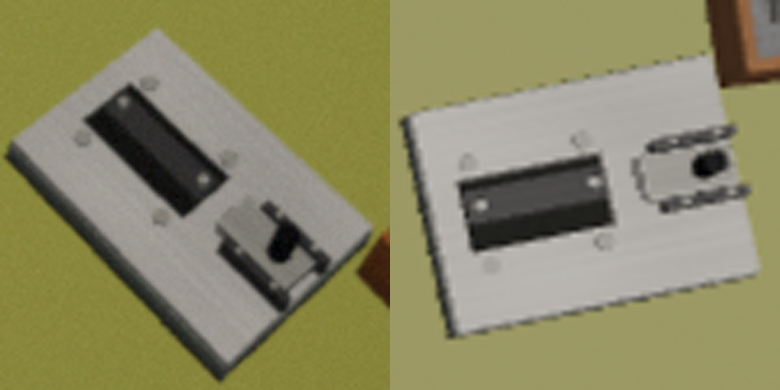

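```bash
cat > fit.py <<'E'
from h import *
from scipy.optimize import least_squares
def rz(a): c,s=np.cos(a),np.sin(a); return np.array([[c,-s,0],[s,c,0],[0,0,1]])
def blob(g,u,v,r,sign=1):
    """sub-pixel centroid of bright(+1)/dark(-1) blob near u,v"""
    for _ in range(4):
        U,V=np.meshgrid(np.arange(g.shape[1]),np.arange(g.shape[0]))
        m=(U-u)**2+(V-v)**2<=(r+.5)**2
        w=sign*(g-np.median(g[(((U-u)**2+(V-v)**2)<=(r+2.5)**2)&~m]))
        w=np.where(m,np.clip(w,0,None),0)
        if w.sum()<=0: return None
        u,v=(w*U).sum()/w.sum(),(w*V).sum()/w.sum()
    return u,v
E
python3 - <<'E'
from fit import *
im={n:cv2.imread(f"pics/{n}0.png").astype(float) for n in("side","top")}
g={n:i.mean(2) for n,i in im.items()}
# initial stand
def stand_pts(p):
    R=rz(p[2]); o=np.array([p[0],p[1],0])
    loc=np.array([[-34,-38,30],[-34,38,30],[34,38,30],[34,-38,30]],float)
    return (R@loc.T).T+o, (lambda q:(R@np.array(q,float).T).T+o)
# observed from crops (hand)
T=lambda x,y:(350+(x-390)/4.643-.5+.1, 154+y/4.643-.5+.1)
S=lambda x,y:(316+x/3.25-.35, 258+y/3.25-.35)
obsT=[T(*q) for q in((468,162),(582,140),(604,241),(491,265))]
obsS=[S(*q) for q in((83,138),(150,84),(229,157),(161,217))]
pinT=[T(480,205),T(594,181)]; pinS=[S(124,102),S(203,180)]
for n,o,pn in(("top",obsT,pinT),("side",obsS,pinS)):
    w=np.array([at_z(n,q,30) for q in o]); pw=np.array([at_z(n,q,37) for q in pn])
    print(n,"buttons",np.round(w[:,:2],1).tolist(),"mid",w.mean(0).round(1),"pins",pw.round(1).tolist(),pw.mean(0).round(1))
    print([round(float(np.linalg.norm(w[i]-w[(i+1)%4])),1) for i in range(4)],np.linalg.norm(pw[0]-pw[1]))
M=lambda x,y:(238+(x-390)/6.5-.42,170+y/6.5-.42)
N=lambda x,y:(257+x/6.094-.42,174+y/6.094-.42)
hT=[M(509,184),M(668,204)]; wT=[M(597,133),M(581,255)]
wS=[N(134,221),N(257,186)]; 
for n,l in(("top",hT),("top",wT),("side",wS),("side",[N(158,143),N(227,265)])):
    w=np.array([at_z(n,q,4) for q in l]); d=w[1]-w[0]
    print(n,w.round(1).tolist(),w.mean(0).round(1),np.linalg.norm(d).round(1),np.degrees(np.arctan2(d[1],d[0])).round(1))
E
```

```text
top buttons [[607.1, -131.3], [621.3, -205.9], [555.1, -218.6], [539.7, -144.9]] mid [ 580.8 -175.2   30. ] pins [[578.1, -137.1, 37.0], [593.5, -211.3, 37.0]] [ 585.8 -174.2   37. ]
[75.9, 67.4, 75.3, 68.7] 75.70008166197967
side buttons [[539.6, -145.0], [605.9, -131.3], [621.4, -204.3], [553.8, -218.9]] mid [ 580.2 -174.9   30. ] pins [[578.0, -137.5, 37.0], [591.8, -212.2, 37.0]] [ 584.9 -174.9   37. ]
[67.7, 74.7, 69.1, 75.3] 76.0057540675215
top [[582.8, 204.2, 4.0], [573.0, 129.0, 4.0]] [577.9 166.6   4. ] 75.8 -97.4
top [[607.0, 162.5, 4.0], [548.9, 170.2, 4.0]] [577.9 166.3   4. ] 58.5 172.5
side [[548.5, 171.8, 4.0], [607.2, 164.2, 4.0]] [577.9 168.    4. ] 59.2 -7.4
side [[579.8, 207.1, 4.0], [573.0, 131.0, 4.0]] [576.4 169.1   4. ] 76.5 -95.1
```

```bash
cat > mv.py <<'E'
import json,os,sys
from h import *
from scipy.spatial.transform import Rotation as Ro
F="cmd.json"
def R0(yaw): 
    c,s=np.cos(yaw),np.sin(yaw); return np.array([[c,s,0],[s,-c,0],[0,0,-1.]])
def load():
    if os.path.exists(F):
        d=json.load(open(F)); return np.array(d["p"]),np.array(d["R"])
    return np.array([171.487,-652.871,231.335]),R0(np.arctan2(-.967,.254))
def save(p,R): json.dump(dict(p=list(p),R=np.array(R).tolist()),open(F,"w"))
def sent(row):
    """record last row of the call just made"""
    p,R=load(); r=np.array([float(x) for x in row.split()])
    save(p+R@(r[3:6]*1000),R@Ro.from_rotvec(r[:3]).as_matrix()); stat()
def stat():
    p,R=load(); s=arm.sense(); m=np.array(s["orientation"])
    print("cmd",p.round(2),"yaw",np.degrees(np.arctan2(R[1,0],R[0,0])).round(2),"| meas",np.round(s["eef_pos"],2),np.degrees(np.arctan2(m[1,0],m[0,0])).round(2),"tilt",m[:2,2].round(4),"F",np.round(s["force"],1),"M",np.round(s["wrist_torque"],2),"w",round(s["grip_width"],1),"t",round(s["t"],2))
def plan(p1,yawdeg):
    p,R=load(); d=R.T@(np.array(p1,float)-p)/1000
    rv=Ro.from_matrix(R.T@R0(np.radians(yawdeg))).as_rotvec()
    print("turn",rv.round(4),"shift m",d.round(4),"rows>=",max(np.linalg.norm(d)/.05,np.degrees(np.linalg.norm(rv))/8.59).round(1))
E
python3 - <<'E'
from mv import *
stat(); plan([500,-250,230],-40); plan([577.9,167,150],-7.5)
E
```

```text
cmd [ 171.49 -652.87  231.34] yaw -75.28 | meas [ 171.52 -652.86  231.32] -75.29 tilt [ 0.0001 -0.    ] F [-0.2 -0.5 -0.7] M [0.03 0.04 0.03] w 85.4 t 1.1
turn [ 0.      0.     -0.6158] shift m [-0.3062 -0.4201  0.0013] rows>= 10.4
turn [ 0.     0.    -1.183] shift m [-0.6897 -0.6014  0.0813] rows>= 18.4
```

Request:
send_rows:
  series: "0 0 -0.61 -0.306 -0.42 0 1;0 0 -0.61 -0.306 -0.42 0 1;0 0 -0.61 -0.306 -0.42 0 1;0 0 -0.61 -0.306 -0.42 0 1;0 0 -0.61 -0.306 -0.42 0 1;0 0 -0.61 -0.306 -0.42 0 1;0 0 -0.61 -0.306 -0.42 0 1;0 0 -0.61 -0.306 -0.42 0 1;0 0 -0.61 -0.306 -0.42 0 1;0 0 -0.61 -0.306 -0.42 0 1;0 0 -0.61 -0.306 -0.42 0 1;0 0 -0.61 -0.306 -0.42 0 1"
  grip_force: 40

```text
t: 2.3
eef_pos: [502.5, -246.1, 231.7]
orientation: [[0.767, -0.641, 0.002], [-0.641, -0.767, 0.001], [0.001, -0.002, -1.0]]
force: [-0.6, 1.1, -0.5]
grip_width: 85.5
```

```bash
python3 - <<'E'
from mv import *
sent("0 0 -0.61 -0.306 -0.42 0 1"); plan([577.9,167,90],-7.5)
E
```

```text
cmd [ 499.97 -250.21  231.34] yaw -40.33 | meas [ 502.49 -246.11  231.68] -39.9 tilt [0.0017 0.0013] F [-0.6  1.1 -0.5] M [-0.04 -0.02  0.  ] w 85.5 t 2.3
turn [ 0.     0.    -0.573] shift m [-0.2106 -0.3685  0.1413] rows>= 8.9
```

Request:
send_rows:
  series: "0 0 -0.573 -0.2106 -0.3685 0.1413 1;0 0 -0.573 -0.2106 -0.3685 0.1413 1;0 0 -0.573 -0.2106 -0.3685 0.1413 1;0 0 -0.573 -0.2106 -0.3685 0.1413 1;0 0 -0.573 -0.2106 -0.3685 0.1413 1;0 0 -0.573 -0.2106 -0.3685 0.1413 1;0 0 -0.573 -0.2106 -0.3685 0.1413 1;0 0 -0.573 -0.2106 -0.3685 0.1413 1;0 0 -0.573 -0.2106 -0.3685 0.1413 1;0 0 -0.573 -0.2106 -0.3685 0.1413 1;0 0 -0.573 -0.2106 -0.3685 0.1413 1;0 0 -0.573 -0.2106 -0.3685 0.1413 1"

```text
t: 3.5
eef_pos: [578.5, 164.2, 89.9]
orientation: [[0.991, -0.134, 0.0], [-0.134, -0.991, -0.002], [0.0, 0.002, -1.0]]
force: [-0.8, 0.2, 0.5]
grip_width: 85.5
```

```bash
python3 - <<'E'
from mv import *
sent("0 0 -0.573 -0.2106 -0.3685 0.1413 1")
a=arm.snapshot("side");b=arm.snapshot("top"); stat(); plan([577.9,167,14],-7.5)
def c(im,u,v,h): return cv2.resize(im[v-h:v+h,u-h:u+h,::-1],(390,390),interpolation=cv2.INTER_CUBIC)
cv2.imwrite("pics/m1.png",np.hstack([c(a,289,190,60),c(b,268,200,60)]))
E
```

```text
cmd [577.93 167.    90.04] yaw -7.5 | meas [578.52 164.22  89.93] -7.69 tilt [ 0.0001 -0.0019] F [-0.8  0.2  0.5] M [-0.03 -0.    0.07] w 85.5 t 3.5
cmd [577.93 167.    90.04] yaw -7.5 | meas [578.62 164.21  90.35] -7.72 tilt [ 0.0007 -0.0014] F [-0.2 -0.6  0.1] M [ 0.04  0.01 -0.03] w 85.3 t 3.6
turn [ 0.  0. -0.] shift m [-0.     0.     0.076] rows>= 1.5
```

View pics/m1.png

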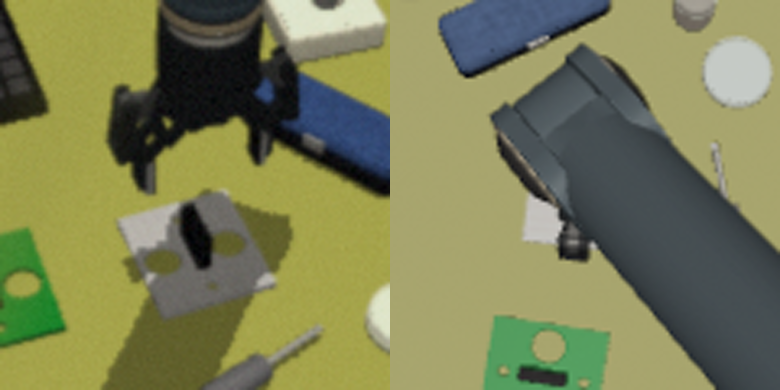

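Request:
send_rows:
  series: "0 0 0 0 0 0.03 1;0 0 0 0 0 0.03 1;0 0 0 0 0 0.03 1"

```text
t: 3.9
eef_pos: [577.9, 165.6, 60.1]
orientation: [[0.991, -0.132, -0.001], [-0.132, -0.991, -0.001], [-0.001, 0.001, -1.0]]
force: [0.8, 0.4, -0.6]
grip_width: 85.4
```

```bash
python3 - <<'E'
from mv import *
sent("0 0 0 0 0 0.03 1")
E
```

```text
cmd [577.93 167.    60.04] yaw -7.5 | meas [577.92 165.58  60.14] -7.6 tilt [-0.0008 -0.0008] F [ 0.8  0.4 -0.6] M [ 0.04 -0.01 -0.05] w 85.4 t 3.9
```

Request:
send_rows:
  series: "0 0 0 0 0 0.023 1;0 0 0 0 0 0.046 1;0 0 0 0 0 0.046 1;0 0 0 0 0 0.046 1;0 0 0 0 0 0.046 1;0 0 0 0 0 0.046 1;0 0 0 0 0 0.046 0.14;0 0 0 0 0 0.046 0;0 0 0 0 0 0.046 0;0 0 0 0 0 0.046 0;0 0 0 0 0 0.046 0;0 0 0 0 0 0.046 0"
  grip_force: 40

```text
t: 5.1
eef_pos: [578.0, 167.1, 14.1]
orientation: [[0.991, -0.13, 0.0], [-0.13, -0.991, 0.0], [0.0, -0.0, -1.0]]
force: [0.6, 0.9, 1.0]
grip_width: 11.4
```

```bash
python3 - <<'E'
from mv import *
sent("0 0 0 0 0 0.046 0")
E
```

```text
cmd [577.93 167.    14.03] yaw -7.5 | meas [578.02 167.08  14.08] -7.5 tilt [0.0001 0.    ] F [0.6 0.9 1. ] M [-0.02  0.06  0.  ] w 11.4 t 5.1
```

Request:
send_rows:
  series: "0 0 0 0 0 -0.015 0;0 0 0 0 0 -0.04 0;0 0 0 0 0 -0.08 0;0 0 0 0 0 -0.11 0;0 0 0 0 0 -0.11 0"

```text
t: 5.6
eef_pos: [580.7, 168.5, 129.4]
orientation: [[0.991, -0.131, 0.009], [-0.131, -0.991, 0.003], [0.009, -0.004, -1.0]]
force: [0.2, -0.3, -2.7]
grip_width: 11.4
```

```bash
python3 - <<'E'
from mv import *
sent("0 0 0 0 0 -0.11 0")
plan([585.4,-174.6,100],11.1)
E
```

```text
cmd [577.93 167.   124.04] yaw -7.5 | meas [580.73 168.53 129.38] -7.51 tilt [0.009  0.0029] F [ 0.2 -0.3 -2.7] M [-0.01 -0.07  0.04] w 11.4 t 5.6
turn [ 0.      0.     -0.3247] shift m [0.052  0.3377 0.024 ] rows>= 6.9
```

Request:
send_rows:
  series: "0 0 -0.03 0.005 0.03 0 0;0 0 -0.07 0.011 0.07 0 0;0 0 -0.11 0.017 0.11 0 0;0 0 -0.15 0.023 0.15 0 0;0 0 -0.19 0.03 0.19 0 0;0 0 -0.23 0.036 0.23 0.006 0;0 0 -0.27 0.042 0.27 0.012 0;0 0 -0.3 0.047 0.305 0.018 0;0 0 -0.32 0.051 0.33 0.024 0;0 0 -0.3247 0.052 0.3377 0.024 0;0 0 -0.3247 0.052 0.3377 0.024 0;0 0 -0.3247 0.052 0.3377 0.024 0"

```text
t: 6.8
eef_pos: [585.4, -172.5, 100.1]
orientation: [[0.981, 0.194, -0.0], [0.194, -0.981, 0.001], [0.0, -0.001, -1.0]]
force: [-0.3, 0.6, -1.4]
grip_width: 11.3
```

```bash
python3 - <<'E'
from mv import *
sent("0 0 -0.3247 0.052 0.3377 0.024 0")
E
```

```text
cmd [ 585.39 -174.59  100.04] yaw 11.1 | meas [ 585.44 -172.48  100.08] 11.2 tilt [-0.      0.0015] F [-0.3  0.6 -1.4] M [ 0.03  0.05 -0.04] w 11.3 t 6.8
```

Request:
send_rows:
  series: "0 0 0 0 0 0.02 0;0 0 0 0 0 0.02 0;0 0 0 0 0 0.02 0;0 0 0 0 0 0.02 0"

```text
t: 7.2
eef_pos: [586.1, -173.6, 81.0]
orientation: [[0.981, 0.194, 0.001], [0.194, -0.981, -0.0], [0.001, 0.0, -1.0]]
force: [0.1, -0.5, -3.2]
grip_width: 11.0
```

```bash
python3 - <<'E'
from mv import *
sent("0 0 0 0 0 0.02 0")
a=arm.snapshot("side");b=arm.snapshot("top"); stat()
cv2.imwrite("pics/side2.png",a[:,:,::-1]);cv2.imwrite("pics/top2.png",b[:,:,::-1])
def c(im,u,v,h): return cv2.resize(im[v-h:v+h,u-h:u+h,::-1],(390,390),interpolation=cv2.INTER_CUBIC)
cv2.imwrite("pics/m2.png",np.hstack([c(a,376,290,70),c(b,392,196,60)]))
E
```

```text
cmd [ 585.39 -174.59   80.04] yaw 11.1 | meas [ 586.11 -173.58   80.96] 11.19 tilt [ 0.0014 -0.    ] F [ 0.1 -0.5 -3.2] M [-0.02 -0.05 -0.03] w 11.0 t 7.2
cmd [ 585.39 -174.59   80.04] yaw 11.1 | meas [ 586.05 -174.19   80.92] 11.13 tilt [ 0.0015 -0.0003] F [ 0.1 -1.4 -1.7] M [-0.01  0.03  0.  ] w 11.3 t 7.3
```

View pics/m2.png

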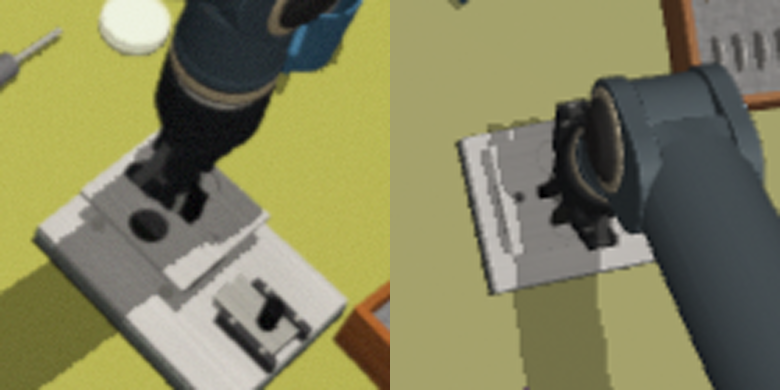

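```bash
python3 - <<'E'
from mv import *
a=cv2.imread("pics/side2.png");b=cv2.imread("pics/top2.png")
def c(im,u,v,h): return cv2.resize(im[v-h:v+h,u-h:u+h],(390,390),interpolation=cv2.INTER_CUBIC)
# same cropping with 390 px; side half 40 at (365,290), top half 20 at (372,197)
out=np.hstack([c(a,369,295,38),c(b,372,197,20)])
from math import *
R=np.array([[cos(radians(11.13)),-sin(radians(11.13))],[sin(radians(11.13)),cos(radians(11.13))]])
o=np.array([586.05,-174.19])
pts=lambda l,z:[list(o+R@np.array(q))+[z] for q in l]
C=pts([(-50,-55),(50,-55),(50,55),(-50,55)],72.8)
W=pts([(-29,0),(0,-38),(0,38)],72.8)
for p in C+W:
    u=proj("side",p)[0]; q=((u-[369-38,295-38])+.5)*390/76; cv2.circle(out,(int(q[0]),int(q[1])),3,(0,0,255),1)
    u=proj("top",p)[0]; q=((u-[372-20,197-20])+.5)*390/40
    if 0<q[0]<390: cv2.circle(out,(int(q[0])+390,int(q[1])),3,(0,0,255),1)
cv2.imwrite("pics/m3.png",out)
E
```

```text
(no output)
```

View pics/m3.png

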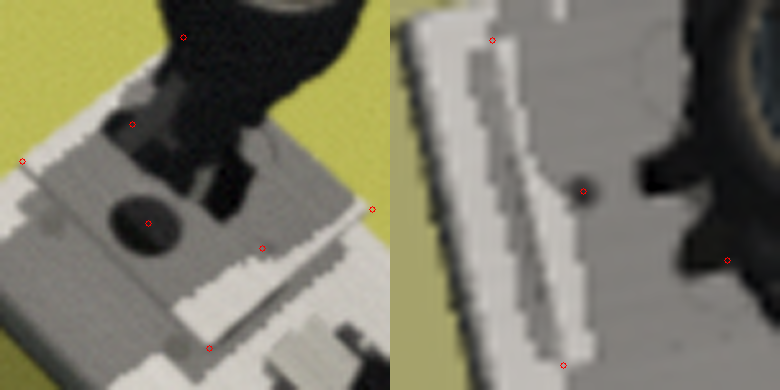

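```bash
python3 - <<'E'
from fit import *
from scipy.ndimage import map_coordinates,gaussian_filter
from scipy.optimize import minimize
for n in("side","top"):
    im=cv2.imread(f"pics/{n}0.png").astype(float)
    g=gaussian_filter(im,(0.9,0.9,0)); gm=np.sqrt(sum(np.gradient(g[:,:,k],axis=0)**2+np.gradient(g[:,:,k],axis=1)**2 for k in range(3)))
    c=np.array([[-75,-135],[75,-135],[75,70],[-75,70]],float)
    L=np.vstack([c[i]+(c[(i+1)%4]-c[i])*np.linspace(.05,.95,120)[:,None] for i in range(4)])
    def f(p,out=0):
        P=(rz(np.radians(p[2]))@np.c_[L,np.full(len(L),28.)].T).T+[p[0],p[1],0]
        uv=proj(n,P); return -map_coordinates(gm,[uv[:,1],uv[:,0]],order=1).mean()
    best=min((minimize(f,[580.5+dx,-175+dy,11.1+da],method="Nelder-Mead",options=dict(initial_simplex=[[580.5+dx,-175+dy,11.1+da],[582+dx,-175+dy,11.1+da],[580.5+dx,-173.5+dy,11.1+da],[580.5+dx,-175+dy,12.1+da]])) for dx in(-1,1) for dy in(-1,1) for da in(-.5,.5)),key=lambda r:r.fun)
    print(n,best.x.round(2),best.fun)
    # pins
    x,y,a=best.x
    g1=im.mean(2)
    for q in((0,38),(0,-38)):
        p=rz(np.radians(a))@np.array([q[0]+5,q[1],37.])+[x,y,0]; uv=proj(n,p)[0]
        b=blob(g1,uv[0],uv[1],1.8); 
        w=at_z(n,b,36.5); print("pin",np.round(uv,2),np.round(b,2),(rz(np.radians(-a))@(w-[x,y,0])).round(2))
    for q in((34,38),(34,-38),(-34,38),(-34,-38)):
        p=rz(np.radians(a))@np.array([q[0],q[1],30.])+[x,y,0]; uv=proj(n,p)[0]
        b=blob(-g1,uv[0],uv[1],1.8); 
        if b: print("btn",np.round(uv,2),(rz(np.radians(-a))@(at_z(n,b,30)-[x,y,0])).round(2))
E
```

```text
side [ 580.35 -173.26   11.28] -31.217424726009867
pin [353.15 288.21] [353.47 288.72] [ 4.9  36.76 36.5 ]
pin [377.71 311.88] [378.11 312.59] [  4.68 -39.62  36.5 ]
btn [361.46 282.78] [31.86 36.29 30.  ]
btn [385.9  305.85] [ 30.37 -39.33  30.  ]
btn [340.61 299.31] [-36.47  35.58  30.  ]
btn [364.98 323.65] [-35.91 -39.64  30.  ]
top [ 581.92 -176.17   11.5 ] -32.750966076986536
pin [369.24 197.37] [369.08 197.78] [ 3.93 38.63 36.5 ]
pin [393.91 192.27] [393.94 192.65] [  3.91 -37.97  36.5 ]
btn [366.68 188.31] [33.63 40.   30.  ]
btn [391.18 183.25] [ 32.85 -34.58  30.  ]
btn [371.62 210.24] [-35.03  39.13  30.  ]
btn [396.22 205.14] [-34.99 -34.69  30.  ]
```

```bash
python3 - <<'E'
from mv import *
plan([585.5,-174.8,53],11.4)
E
```

```text
turn [ 0.      0.     -0.0052] shift m [0.0001 0.0002 0.027 ] rows>= 0.5
```

Request:
send_rows:
  series: "0 0 -0.005 0 0.0002 0.01 0;0 0 -0.005 0 0.0002 0.02 0;0 0 -0.005 0 0.0002 0.027 0;0 0 -0.005 0 0.0002 0.027 0;0 0 -0.005 0 0.0002 0.027 0;0 0 -0.005 0 0.0002 0.027 0;0 0 -0.005 0 0.0002 0.027 0;0 0 -0.005 0 0.0002 0.027 0;0 0 -0.005 0 0.0002 0.027 0;0 0 -0.005 0 0.0002 0.027 0"

```text
t: 8.3
eef_pos: [585.5, -174.9, 53.1]
orientation: [[0.98, 0.197, 0.0], [0.197, -0.98, -0.0], [0.0, 0.0, -1.0]]
force: [0.5, -0.3, -2.5]
grip_width: 11.3
```

```bash
python3 - <<'E'
from mv import *
sent("0 0 -0.005 0 0.0002 0.027 0")
E
```

```text
cmd [ 585.43 -174.79   53.04] yaw 11.39 | meas [ 585.49 -174.89   53.12] 11.38 tilt [ 0.0002 -0.0002] F [ 0.5 -0.3 -2.5] M [ 0.01  0.02 -0.02] w 11.3 t 8.3
```

Request:
send_rows:
  series: "0 0 0 0 0 0.0005 0;0 0 0 0 0 0.001 0;0 0 0 0 0 0.0015 0;0 0 0 0 0 0.002 0;0 0 0 0 0 0.0025 0;0 0 0 0 0 0.003 0;0 0 0 0 0 0.003 0;0 0 0 0 0 0.003 0"

```text
t: 9.1
eef_pos: [585.5, -174.8, 50.0]
orientation: [[0.98, 0.197, 0.0], [0.197, -0.98, -0.0], [0.0, 0.0, -1.0]]
force: [0.4, 0.2, -1.7]
grip_width: 11.4
```

```bash
python3 - <<'E'
from mv import *
sent("0 0 0 0 0 0.003 0")
E
```

```text
cmd [ 585.43 -174.79   50.04] yaw 11.39 | meas [ 585.5  -174.84   50.01] 11.38 tilt [ 0.0001 -0.    ] F [ 0.4  0.2 -1.7] M [ 0.08  0.03 -0.05] w 11.4 t 9.1
```

Request:
send_rows:
  series: "0 0 0 0 0 0.0005 0;0 0 0 0 0 0.001 0;0 0 0 0 0 0.0015 0;0 0 0 0 0 0.002 0;0 0 0 0 0 0.002 0;0 0 0 0 0 0.002 0"

```text
t: 9.7
eef_pos: [585.5, -174.8, 48.0]
orientation: [[0.98, 0.197, 0.0], [0.197, -0.98, 0.0], [0.0, -0.0, -1.0]]
force: [0.6, 0.9, -2.2]
grip_width: 11.5
```

```bash
python3 - <<'E'
from mv import *
sent("0 0 0 0 0 0.002 0")
E
```

```text
cmd [ 585.43 -174.79   48.04] yaw 11.39 | meas [ 585.49 -174.77   47.99] 11.39 tilt [0.0001 0.    ] F [ 0.6  0.9 -2.2] M [ 0.07 -0.12  0.02] w 11.5 t 9.7
```

Request:
send_rows:
  series: "0 0 0 0 0 0.0005 0;0 0 0 0 0 0.001 0;0 0 0 0 0 0.0015 0;0 0 0 0 0 0.002 0;0 0 0 0 0 0.0025 0;0 0 0 0 0 0.003 0;0 0 0 0 0 0.003 0;0 0 0 0 0 0.003 0"

```text
t: 10.5
eef_pos: [585.5, -174.8, 45.0]
orientation: [[0.98, 0.197, 0.0], [0.197, -0.98, 0.0], [0.0, 0.0, -1.0]]
force: [0.3, 0.8, -2.4]
grip_width: 11.6
```

```bash
python3 - <<'E'
from mv import *
sent("0 0 0 0 0 0.003 0")
E
```

```text
cmd [ 585.43 -174.79   45.04] yaw 11.39 | meas [ 585.48 -174.82   44.97] 11.39 tilt [0.0001 0.    ] F [ 0.3  0.8 -2.4] M [ 0.05 -0.14 -0.01] w 11.6 t 10.5
```

Request:
send_rows:
  series: "0 0 0 0 0 0.0003 0;0 0 0 0 0 0.0006 0;0 0 0 0 0 0.0009 0;0 0 0 0 0 0.0009 0;0 0 0 0 0 0.0009 0"

```text
t: 11.0
eef_pos: [585.5, -174.8, 44.1]
orientation: [[0.98, 0.197, 0.0], [0.197, -0.98, -0.0], [0.0, 0.0, -1.0]]
force: [1.0, 0.2, -1.8]
grip_width: 10.9
```

```bash
python3 - <<'E'
from mv import *
sent("0 0 0 0 0 0.0009 0")
E
```

```text
cmd [ 585.43 -174.79   44.14] yaw 11.39 | meas [ 585.5  -174.81   44.12] 11.39 tilt [ 0.0001 -0.    ] F [ 1.   0.2 -1.8] M [ 0.08 -0.14 -0.01] w 10.9 t 11.0
```

Down at the seated height without contact force; a touch more to confirm the buttons, then release.

Request:
send_rows:
  series: "0 0 0 0 0 0.0002 0;0 0 0 0 0 0.0004 0;0 0 0 0 0 0.0004 0;0 0 0 0 0 0.0004 0"

```text
t: 11.4
eef_pos: [585.5, -174.8, 44.1]
orientation: [[0.98, 0.197, 0.0], [0.197, -0.98, -0.0], [0.0, 0.0, -1.0]]
force: [-1.5, 0.6, 2.6]
grip_width: 11.4
```

```bash
python3 - <<'E'
from mv import *
sent("0 0 0 0 0 0.0004 0")
a=arm.snapshot("side");cv2.imwrite("pics/side4.png",a[:,:,::-1])
cv2.imwrite("pics/m4.png",cv2.resize(a[235:365,305:435,::-1],(580,580),interpolation=cv2.INTER_CUBIC))
stat()
E
```

```text
cmd [ 585.43 -174.79   43.74] yaw 11.39 | meas [ 585.5  -174.8    44.05] 11.39 tilt [ 0.0001 -0.0002] F [-1.5  0.6  2.6] M [0.11 0.21 0.04] w 11.4 t 11.4
cmd [ 585.43 -174.79   43.74] yaw 11.39 | meas [ 585.5  -174.78   44.06] 11.39 tilt [ 0.0001 -0.0002] F [-1.5 -0.3  2.1] M [ 0.09  0.31 -0.06] w 11.2 t 11.45
```

View pics/m4.png

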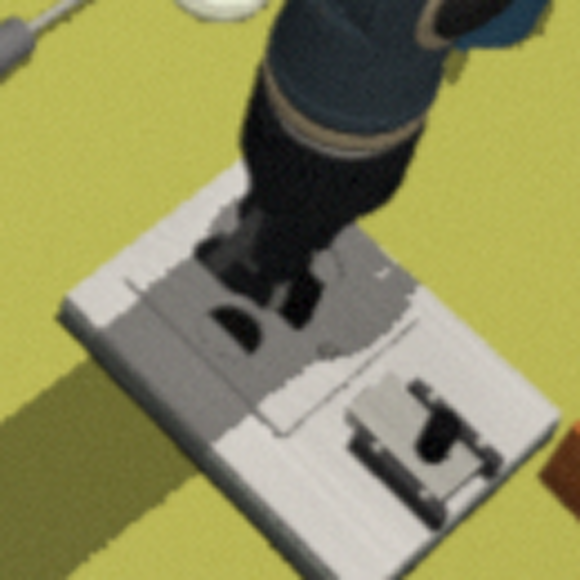

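Request:
send_rows:
  series: "0 0 0 0 0 -0.0003 0.2;0 0 0 0 0 -0.0003 0.5;0 0 0 0 0 -0.0003 0.5;0 0 0 0 0 -0.0003 0.5;0 0 0 0 0 -0.0003 0.5;0 0 0 0 0 -0.01 0.5;0 0 0 0 0 -0.04 0.5;0 0 0 0 0 -0.08 0.5;0 0 0 0 0 -0.1 0.5;0 0 0 0 0 -0.1 0.5"

```text
t: 12.45
eef_pos: [588.0, -174.9, 148.2]
orientation: [[0.98, 0.197, 0.008], [0.197, -0.98, -0.002], [0.007, 0.004, -1.0]]
force: [-0.6, -0.0, -0.4]
grip_width: 42.5
```

```bash
python3 - <<'E'
from mv import *
sent("0 0 0 0 0 -0.1 0.5")
a=arm.snapshot("side");b=arm.snapshot("top"); stat()
cv2.imwrite("pics/side5.png",a[:,:,::-1]);cv2.imwrite("pics/top5.png",b[:,:,::-1])
def c(im,u,v,h): return cv2.resize(im[v-h:v+h,u-h:u+h,::-1],(390,390),interpolation=cv2.INTER_CUBIC)
cv2.imwrite("pics/m5.png",np.hstack([c(a,376,310,60),c(b,392,196,50)]))
for n in("side","top"):
  for d in arm.landmark_of(n,"keeper_knob")[:2]: print(n,d["conf"],d["uv"],at_z(n,d["uv"],58.5))
s=np.radians(11.35)
for x,y in((580.8,-174.9),):
  print("knob model",x+110*np.sin(s),y-110*np.cos(s))
E
```

```text
cmd [ 585.43 -174.79  143.74] yaw 11.39 | meas [ 588.03 -174.89  148.2 ] 11.39 tilt [ 0.0076 -0.0022] F [-0.6 -0.  -0.4] M [ 0.03 -0.04  0.  ] w 42.5 t 12.45
cmd [ 585.43 -174.79  143.74] yaw 11.39 | meas [ 585.43 -174.98  144.33] 11.37 tilt [ 0.0008 -0.0007] F [-0.  -0.5 -0.3] M [0.01 0.03 0.02] w 42.7 t 12.55
side 0.78 [403.1, 331.7] [ 603.13119453 -278.13651378   58.5       ]
knob model 602.4481998972134 -282.7487618900203
```

View pics/m5.png

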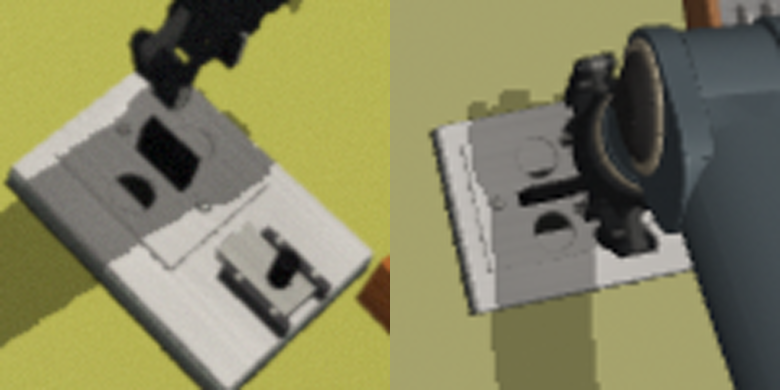

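```bash
python3 - <<'E'
from mv import *
print(at_z("top",(418.3,188.7),60),at_z("side",(403,332),58.5))
a=cv2.imread("pics/side0.png");b=cv2.imread("pics/top0.png")
def c(im,u,v,h): return cv2.resize(im[v-h:v+h,u-h:u+h],(390,390),interpolation=cv2.INTER_CUBIC)
A=a.copy();
o=np.hstack([c(a,403,332,15),c(b,418,189,15)])
s=np.radians(11.35)
for y in(-110,):
  for z in(43.5,73.5):
    for k in range(12):
      lx,ly=8*np.cos(k*np.pi/6),y+8*np.sin(k*np.pi/6)
      p=[580.8+lx*np.cos(s)-ly*np.sin(s),-174.9+lx*np.sin(s)+ly*np.cos(s),z]
      for n,off,c0 in(("side",0,(388,317)),("top",390,(403,174))):
        q=(proj(n,p)[0]-c0+.5)*13; cv2.circle(o,(int(q[0])+off,int(q[1])),2,(0,0,255) if z>50 else (255,0,0),-1)
cv2.imwrite("pics/k.png",o)
plan([602.2,-281.5,95],11.4)
E
```

```text
[ 601.814171   -278.96105456   60.        ] [ 602.52746228 -278.56912107   58.5       ]
turn [ 0.      0.     -0.0002] shift m [-0.0046  0.1079  0.0487] rows>= 2.4
```

View pics/k.png

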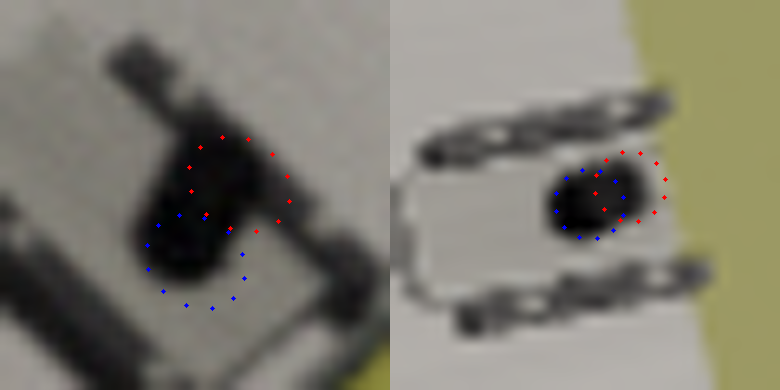

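```bash
python3 - <<'E'
from mv import *
plan([602,-279.3,95],11.4)
E
```

```text
turn [ 0.      0.     -0.0002] shift m [-0.0044  0.1057  0.0487] rows>= 2.3
```

Request:
send_rows:
  series: "0 0 0 -0.001 0.03 0 0.6;0 0 0 -0.003 0.07 0 0.6;0 0 0 -0.0044 0.1 0.02 0.6;0 0 0 -0.0044 0.1057 0.045 0.6;0 0 0 -0.0044 0.1057 0.0487 0.6;0 0 0 -0.0044 0.1057 0.0487 0.6;0 0 0 -0.0044 0.1057 0.0487 0.6;0 0 0 -0.0044 0.1057 0.0487 0.6;0 0 0 -0.0044 0.1057 0.0487 0.6;0 0 0 -0.0044 0.1057 0.0487 0.6"
  grip_force: 20

```text
t: 13.65
eef_pos: [602.4, -279.0, 95.9]
orientation: [[0.98, 0.198, 0.001], [0.198, -0.98, -0.001], [0.001, 0.001, -1.0]]
force: [0.9, -1.0, 0.3]
grip_width: 51.5
```

```bash
python3 - <<'E'
from mv import *
sent("0 0 0 -0.0044 0.1057 0.0487 0.6")
a=arm.snapshot("side"); stat(); plan([602,-279.3,54],11.4)
cv2.imwrite("pics/m6.png",cv2.resize(a[265:365,355:455,::-1],(500,500),interpolation=cv2.INTER_CUBIC))
E
```

```text
cmd [ 601.99 -279.28   95.04] yaw 11.39 | meas [ 602.41 -279.03   95.89] 11.42 tilt [ 0.0011 -0.0007] F [ 0.9 -1.   0.3] M [ 0.03 -0.    0.02] w 51.5 t 13.65
cmd [ 601.99 -279.28   95.04] yaw 11.39 | meas [ 602.26 -279.18   95.68] 11.4 tilt [ 0.0008 -0.0006] F [ 0.3  0.2 -0.8] M [0.01 0.   0.01] w 51.2 t 13.7
turn [ 0.      0.     -0.0002] shift m [0.    0.    0.041] rows>= 0.8
```

View pics/m6.png

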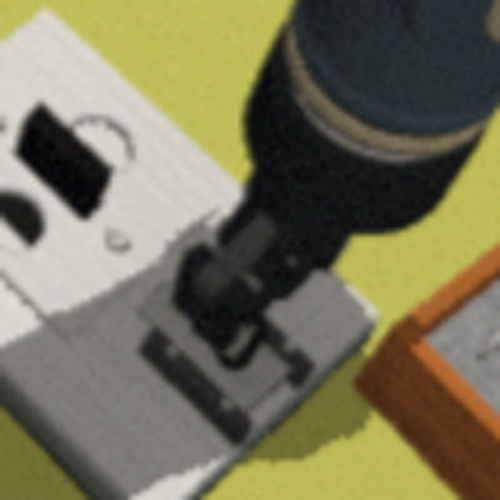

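Clear around the knob. I'll descend to z 54 and close lightly on it.

Request:
send_rows:
  series: "0 0 0 0 0 0.01 0.6;0 0 0 0 0 0.02 0.6;0 0 0 0 0 0.03 0.6;0 0 0 0 0 0.041 0.6;0 0 0 0 0 0.041 0.6;0 0 0 0 0 0.041 0.6;0 0 0 0 0 0.041 0.6;0 0 0 0 0 0.041 0.15;0 0 0 0 0 0.041 0.15;0 0 0 0 0 0.041 0.15;0 0 0 0 0 0.041 0.15;0 0 0 0 0 0.041 0.15"
  grip_force: 20

```text
t: 14.9
eef_pos: [601.9, -279.5, 54.5]
orientation: [[0.98, 0.197, -0.0], [0.197, -0.98, -0.001], [-0.0, 0.0, -1.0]]
force: [-2.4, 0.1, 4.6]
grip_width: 15.0
```

```bash
python3 - <<'E'
from mv import *
sent("0 0 0 0 0 0.041 0.15")
E
```

```text
cmd [ 601.99 -279.28   54.04] yaw 11.39 | meas [ 601.86 -279.49   54.52] 11.38 tilt [-0.0002 -0.0005] F [-2.4  0.1  4.6] M [0.02 0.54 0.03] w 15.0 t 14.9
```

Request:
send_rows:
  series: "0 0 0 0 -0.002 0 0.1;0 0 0 0 -0.005 0 0.1;0 0 0 0 -0.008 0 0.1;0 0 0 0 -0.011 0 0.1;0 0 0 0 -0.014 0 0.1;0 0 0 0 -0.017 0 0.1;0 0 0 0 -0.019 0 0.1;0 0 0 0 -0.021 0 0.1;0 0 0 0 -0.022 0 0.1;0 0 0 0 -0.022 0 0.1;0 0 0 0 -0.022 0 0.1"

```text
t: 16.0
eef_pos: [597.6, -258.1, 54.5]
orientation: [[0.98, 0.197, 0.0], [0.197, -0.98, -0.001], [-0.0, 0.001, -1.0]]
force: [-2.4, -1.7, 6.4]
grip_width: 15.3
```

```bash
python3 - <<'E'
from mv import *
sent("0 0 0 0 -0.022 0 0.1")
E
```

```text
cmd [ 597.65 -257.71   54.04] yaw 11.39 | meas [ 597.61 -258.12   54.49] 11.37 tilt [ 0.    -0.001] F [-2.4 -1.7  6.4] M [-0.47  0.55 -0.01] w 15.3 t 16.0
```

Request:
send_rows:
  series: "0 0 0 0 -0.001 0 0.1;0 0 0 0 -0.002 0 0.1;0 0 0 0 -0.003 0 0.1;0 0 0 0 -0.0035 0 0.1;0 0 0 0 -0.0035 0 0.1;0 0 0 0 -0.0035 0 0.1"

```text
t: 16.6
eef_pos: [597.6, -258.0, 54.6]
orientation: [[0.981, 0.196, 0.002], [0.196, -0.981, -0.005], [0.001, 0.005, -1.0]]
force: [0.1, -6.8, 3.7]
grip_width: 15.2
```

```bash
python3 - <<'E'
from mv import *
sent("0 0 0 0 -0.0035 0 0.1")
E
```

```text
cmd [ 596.95 -254.28   54.04] yaw 11.39 | meas [ 597.57 -258.     54.57] 11.28 tilt [ 0.0023 -0.0048] F [ 0.1 -6.8  3.7] M [-1.57  0.01 -0.04] w 15.2 t 16.6
```

```bash
python3 - <<'E'
from mv import *
a=arm.snapshot("side");b=arm.snapshot("top"); stat()
cv2.imwrite("pics/side7.png",a[:,:,::-1]);cv2.imwrite("pics/top7.png",b[:,:,::-1])
def c(im,u,v,h): return cv2.resize(im[v-h:v+h,u-h:u+h,::-1],(390,390),interpolation=cv2.INTER_CUBIC)
cv2.imwrite("pics/m7.png",np.hstack([c(a,396,322,40),c(b,410,190,30)]))
E
```

```text
cmd [ 596.95 -254.28   54.04] yaw 11.39 | meas [ 597.54 -257.98   54.55] 11.28 tilt [ 0.0023 -0.0048] F [ 1.  -7.8  3.7] M [-1.58  0.03  0.04] w 15.1 t 16.7
```

View pics/m7.png

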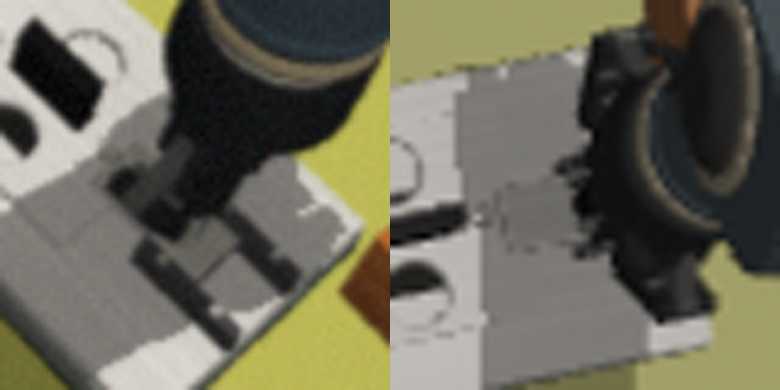

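```bash
python3 - <<'E'
from mv import *
# rectify the z=43.5 plane in stand frame, x -30..30, y -140..-30, 4px/mm
s=np.radians(11.35);o=np.array([580.8,-174.9])
ys=np.arange(-30,-145,-.25);xs=np.arange(-30,30,.25)
X,Y=np.meshgrid(xs,ys)
P=np.c_[(o[0]+X*np.cos(s)-Y*np.sin(s)).ravel(),(o[1]+X*np.sin(s)+Y*np.cos(s)).ravel(),np.full(X.size,43.5)]
L=[]
for f,n in(("side0","side"),("side7","side"),("top0","top")):
    im=cv2.imread(f"pics/{f}.png"); uv=proj(n,P).reshape(X.shape+(2,)).astype(np.float32)
    r=cv2.remap(im,uv[...,0],uv[...,1],cv2.INTER_CUBIC)
    for y in range(-140,-30,10): cv2.line(r,(0,int((-30-y)*4)),(8 if y%50 else 20,int((-30-y)*4)),(0,0,255),1)
    L.append(r)
cv2.imwrite("pics/r.png",np.hstack(L))
E
```

```text
(no output)
```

View pics/r.png

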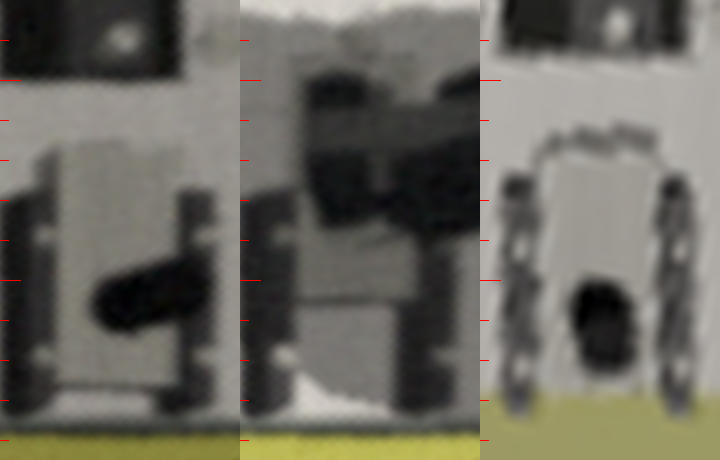

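Request:
send_rows:
  series: "0 0 0 0 -0.001 -0.0005 0.1;0 0 0 0 -0.002 -0.0005 0.1;0 0 0 0 -0.003 -0.0005 0.1;0 0 0 0 -0.003 -0.0005 0.1;0 0 0 0 -0.003 -0.0005 0.1"
  grip_force: 30

```text
t: 17.2
eef_pos: [597.5, -257.9, 54.7]
orientation: [[0.981, 0.194, 0.004], [0.194, -0.981, -0.008], [0.003, 0.009, -1.0]]
force: [3.0, -12.0, -1.7]
grip_width: 14.4
```

```bash
python3 - <<'E'
from mv import *
sent("0 0 0 0 -0.003 -0.0005 0.1")
E
```

```text
cmd [ 596.36 -251.34   54.54] yaw 11.39 | meas [ 597.47 -257.87   54.69] 11.2 tilt [ 0.0042 -0.008 ] F [  3.  -12.   -1.7] M [-2.64 -0.65  0.01] w 14.4 t 17.2
```

Request:
send_rows:
  series: "0 0 0 0 0.003 0 0.1;0 0 0 0 0.0055 0 0.1;0 0 0 0 0.0063 0 0.1;0 0 0 0 0.0063 0 0.1;0 0 0 0 0.0063 0 0.6;0 0 0 0 0.0063 0 0.6;0 0 0 0 0.0063 0 0.6;0 0 0 0 0.0063 0 0.6;0 0 0 0 0.0063 -0.02 0.6;0 0 0 0 0.0063 -0.06 0.6;0 0 0 0 0.0063 -0.1 0.6;0 0 0 0 0.0063 -0.1 0.6"

```text
t: 18.4
eef_pos: [601.6, -257.5, 160.8]
orientation: [[0.98, 0.198, 0.011], [0.198, -0.98, -0.003], [0.01, 0.005, -1.0]]
force: [0.7, 0.5, 0.5]
grip_width: 51.4
```

```bash
python3 - <<'E'
from mv import *
sent("0 0 0 0 0.0063 -0.1 0.6")
plan([480,-420,230],-40)
E
```

```text
cmd [ 597.61 -257.52  154.54] yaw 11.39 | meas [ 601.63 -257.54  160.83] 11.41 tilt [ 0.0109 -0.0033] F [0.7 0.5 0.5] M [ 0.   -0.03 -0.  ] w 51.4 t 18.4
turn [0.     0.     0.8969] shift m [-0.1474  0.1361 -0.0755] rows>= 6.0
```

Request:
send_rows:
  series: "0 0 0.1 -0.02 0.02 -0.04 0.6;0 0 0.2 -0.05 0.05 -0.075 0.6;0 0 0.35 -0.08 0.08 -0.075 0.6;0 0 0.5 -0.12 0.11 -0.075 0.6;0 0 0.65 -0.15 0.14 -0.075 0.6;0 0 0.75 -0.19 0.16 -0.075 0.6;0 0 0.85 -0.22 0.18 -0.075 0.6;0 0 0.9 -0.24 0.19 -0.075 0.6;0 0 0.9 -0.25 0.2 -0.075 0.6;0 0 0.9 -0.25 0.2 -0.075 0.6;0 0 0.9 -0.25 0.2 -0.075 0.6"

```text
t: 19.5
eef_pos: [393.9, -501.4, 229.4]
orientation: [[0.766, -0.643, 0.001], [-0.643, -0.766, 0.001], [0.0, -0.002, -1.0]]
force: [-0.0, -0.4, -0.1]
grip_width: 51.6
```

```bash
python3 - <<'E'
from mv import *
sent("0 0 0.9 -0.25 0.2 -0.075 0.6")
a=arm.snapshot("side");b=arm.snapshot("top"); stat()
cv2.imwrite("pics/side9.png",a[:,:,::-1]);cv2.imwrite("pics/top9.png",b[:,:,::-1])
def c(im,u,v,h): return cv2.resize(im[v-h:v+h,u-h:u+h,::-1],(390,390),interpolation=cv2.INTER_CUBIC)
cv2.imwrite("pics/m9.png",np.hstack([c(a,376,314,56),c(b,392,196,42)]))
s=np.radians(11.35);o=np.array([580.8,-174.9])
ys=np.arange(-30,-145,-.25);xs=np.arange(-30,30,.25)
X,Y=np.meshgrid(xs,ys)
P=np.c_[(o[0]+X*np.cos(s)-Y*np.sin(s)).ravel(),(o[1]+X*np.sin(s)+Y*np.cos(s)).ravel(),np.full(X.size,43.5)]
L=[]
for n,f in(("side","side0"),("side","side9"),("top","top9")):
    im=cv2.imread(f"pics/{f}.png");uv=proj(n,P).reshape(X.shape+(2,)).astype(np.float32)
    L.append(cv2.remap(im,uv[...,0],uv[...,1],cv2.INTER_CUBIC))
cv2.imwrite("pics/r9.png",np.hstack(L))
E
```

```text
cmd [ 392.02 -502.94  229.54] yaw -40.18 | meas [ 393.94 -501.39  229.38] -39.98 tilt [0.0013 0.0013] F [-0.  -0.4 -0.1] M [ 0.05 -0.02  0.  ] w 51.6 t 19.5
cmd [ 392.02 -502.94  229.54] yaw -40.18 | meas [ 394.26 -501.05  229.52] -39.93 tilt [0.0012 0.001 ] F [-0.1  0.4  0.6] M [-0.    0.03 -0.05] w 51.4 t 19.6
```

View pics/m9.png

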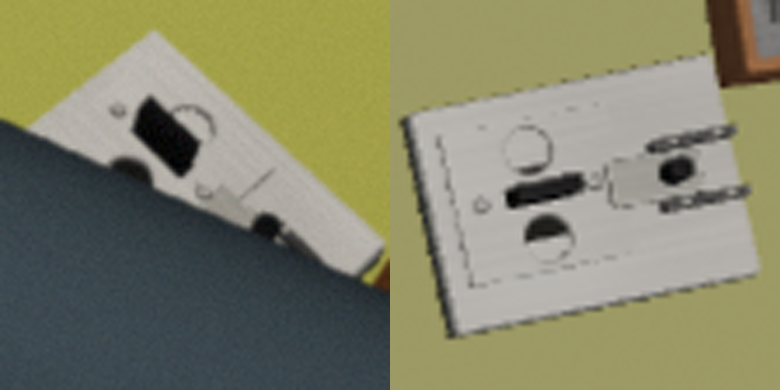

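View pics/r9.png

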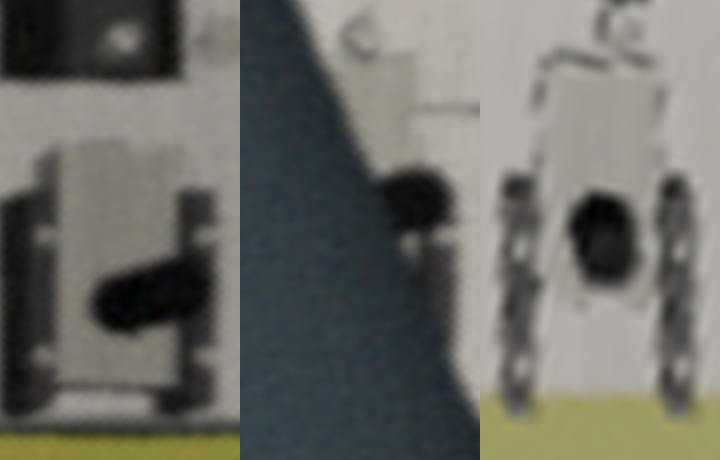

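View pics/side9.png

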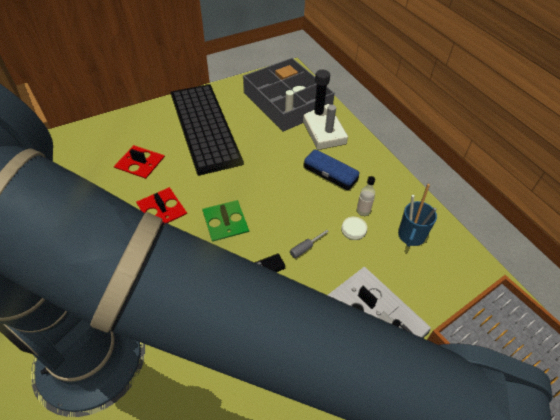

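```bash
python3 - <<'E'
from mv import *
s=np.radians(11.38)
# anchor: mask centre (robot-measured at seating) in stand coords ~ (x0,0); bar centre line x = x0-4.6
o=np.array([585.5,-174.8])
def W(x,y,z): return [o[0]+x*np.cos(s)-y*np.sin(s),o[1]+x*np.sin(s)+y*np.cos(s),z]
out=[]
for n,f,c0 in(("side","side9",(384,308)),("top","top9",(401,190))):
    h=13; im=cv2.imread(f"pics/{f}.png"); c=cv2.resize(im[c0[1]-h:c0[1]+h,c0[0]-h:c0[0]+h],(390,390),interpolation=cv2.INTER_CUBIC)
    def dr(P,col):
        q=(proj(n,P)-np.array(c0)+h+.5)*15
        cv2.polylines(c,[q.astype(int)],False,col,1)
    th=np.linspace(0,2*np.pi,30)
    dr([W(4.75*np.cos(t),-38+4.75*np.sin(t),36) for t in th],(255,0,0))
    dr([W(-60,-55,36),W(60,-55,36)],(255,0,0))
    for y,col in((-45,(0,0,255)),(-48,(0,200,0))): dr([W(-19.5,y,43.5),W(10.5,y,43.5)],col)
    out.append(c)
cv2.imwrite("pics/o.png",np.hstack(out))
E
```

```text
(no output)
```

View pics/o.png

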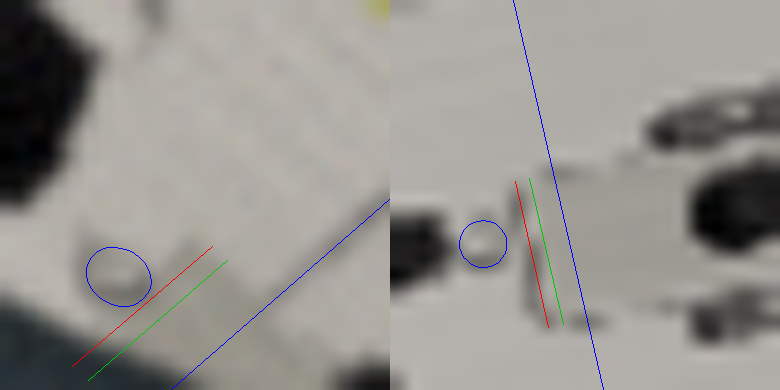

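```bash
python3 - <<'E'
from rig import arm
print(arm.sense()["t"],arm.hand_in())
E
```

```text
the job is handed in; nothing more can be done
19.6 None
```

I gripped the aluminium mask by its rib and lowered it onto the stand over the pins found in the images, which sat about 5 mm off nominal along the stand's x. I then gripped the keeper knob and pushed it home, released it, withdrew the arm and handed in at 19.6 s.

**Seating:** No sliding about was needed, because the holes went straight over the pins. The mask first touched at a tool height of 44.05 mm; 44.0 mm was expected for a seated mask. The net upward force was about 2.5 N. Both pins showed in their holes in the last pictures.

**Keeper:** It moved 21.8 mm and then stopped hard, holding at about 12 N. That is short of the stated 25 mm, but the pictures suggest it started about 2–3 mm in. In the last pictures its leading end was at or slightly past the fully home line, y = -45 mm, in both views.

**Surroundings:** The arm was clear with no contact force when I handed in. The other things on the desk looked unmoved in the last side picture, though the arm hid part of the remote and the purple mask there, and I did not recheck those two separately.

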